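# Sort printed speaker parts into their trays

### The arm

A 7-joint arm with a two-finger parallel gripper is mounted at the origin on the work surface. World frame = base frame: x ahead of the robot, y to its left, z up, the work surface at z = 0. Lengths are in m, angles in rad, forces in N, time in s.
With the tool pointing down it reaches from about 0.425 to 1.025 m from the base axis. Payload 9.4 kg.
Tool frame: the origin (TCP) lies at the very end of the fingers, on their centre line; the grasp point (between the pads) lies 19 mm behind it (robot.grip_point_offset is the distance from the TCP to the grasp point, in m); z points along the fingers, y is the line along which they close (so a half turn about z gives the same grasp; the last joint's range is limited). The gripper opens to 85 mm and grips with 20 to 120 N. Pads are 22 mm wide; open, the fingers measure 114 mm over their backs; the gripper's body (76 mm by 85 mm) begins 54 mm behind the grasp point. The pads swing forward as they close: fully open they stand 13 mm farther back than shut.
Start: joints at [-1.375, 0.599, -0.003, 1.599, 0.002, 0.943, -0.08], TCP at [0.195, 0.698, 0.2] pointing down, gripper open.
Joint ranges: [-2.57, 2.57], [-0.35, 1.97], [-1.29, 1.29], [0.11, 2.56], [-1.05, 4.19], [0.11, 1.86], [-2.63, 2.63]. Speed limits (rad/s): [2.22, 2.22, 3.01, 3.01, 3.14, 3.14, 3.14].

### API

Orientations are given as a unit quaternion [w, x, y, z].
In Python, from workcell import robot gives the robot as it stands. Calls block until the motion is done:
- robot.reach(position, orientation): joint-space move of the TCP to a pose.
- robot.move_straight(position, max_speed=0.15, attitude=None): straight line of the TCP; attitude=None keeps the orientation; max_speed is the mean speed in m/s.
- robot.set_joints(angles): joint-space move.
- robot.move_gripper(opening, grasp_force=None): finger opening in m; grasp_force is the grip in N (None keeps the last); returns when the fingers have stopped.
- robot.pause(seconds).
- robot.inverse_kinematics(position, orientation): joint angles nearest the present ones, or None.
- robot.capture(name): name is "side" or "top" or "wrist"; returns a dict with "img" (400x640x3 uint8, red, green, blue), "camera_matrix" (3x3 intrinsics, pixels), "pose" (4x4, takes a point from camera to world coordinates); the wrist camera has in their place "mount" (4x4, takes a point from camera to tool coordinates, whose origin is the TCP and whose axes are the flange's). Camera axes: x right, y down, z forward; pixel columns grow to the right and rows downward; lengths in m; the calibration is good to about 2 mm. The wrist camera is an equidistant fisheye: a pixel r from the principal point sees the ray r / f radians off the axis. A picture is of the moment at which its call begins: read the wrist's pose just before it. There is no depth.
A pose or a line that the arm cannot do raises robot.IKError and nothing moves.
- robot.hand_in(): hands the job in; it is judged then, once.
Readings, each from a call of its own:
- robot.current_time(): time.
- robot.current_joints(): joint angles.
- robot.current_joint_vel(): joint speeds.
- robot.current_joint_efforts(): joint torques, N m.
- robot.current_ee_pos(): TCP position.
- robot.current_ee_rot(): TCP orientation.
- robot.current_ft_force(): force on the tool from outside, world axes, zero at the start.
- robot.current_moment(): the same for the moment, N m.
- robot.current_grip_width(): finger opening in m.
- robot.current_finger_force(): force on a finger pad.
Only numpy, scipy, OpenCV 4.12 (cv2) and the standard library are available. Lean on these libraries where they do the work, as an engineer would, in place of code of your own. Each camera call takes 0.05 s, during which the arm holds its last target. There are 200 camera calls.

### The job

Clear the mixed speaker parts off the bench: put both grey domes in the orange tray, both dark rings in the white tray and the metal loudspeaker driver in the blue tray, each resting flat on the tray floor, the same way up as it stands now. Leave the finished navy-blue speaker and the green tape roll where they are.

Things in the scene. Friction and masses are not known exactly. Their poses are not given: they have to be found in the camera images.
- dome_tall: tall grey 3D-printed dome with a black arched window marked flush on one side (-x): 58 mm diameter, 66 mm high, straight sides up to 38 mm, then rounded; 50 to 95 g. Origin: centre of its underside, z up. Stands loose on the table.
- dome_low: low plain grey 3D-printed dome: 54 mm diameter, 48 mm high, straight sides up to 30 mm, then rounded; 35 to 70 g. Origin: centre of its underside, z up. Stands loose on the table.
- collar_wide: wide dark charcoal ring (collar) lying flat: 60 mm outside, 42 mm inside diameter, 26 mm high; 30 to 55 g. Origin: centre of its underside, z up. Stands loose on the table.
- collar_narrow: narrow dark charcoal ring (collar) lying flat: 46 mm outside, 28 mm inside diameter, 26 mm high; 20 to 41 g. Origin: centre of its underside, z up. Stands loose on the table.
- driver: loudspeaker driver, cone up: aluminium rim 58 mm in diameter between 22 and 30 mm height (grip it there, from above, straight across), black cone face with a silver dust cap rising to 36 mm, tapering below the rim to a dark steel magnet 40 mm in diameter on which it stands; 110 to 205 g. Origin: centre of its underside, z up. Stands loose on the table.
- tray_orange: orange parts tray, fixed to the table: 116 mm along its own x, 180 mm along its own y, 14 mm high, walls and floor 4 mm thick (inside 108 x 172 mm, floor 4 mm above the table). Origin: centre of its underside; x and y in the table plane, z up. Yaw within 0.12 rad of the world axes.
- tray_white: white parts tray, fixed to the table: 116 mm along its own x, 180 mm along its own y, 14 mm high, walls and floor 4 mm thick (inside 108 x 172 mm, floor 4 mm above the table). Origin: centre of its underside; x and y in the table plane, z up. Yaw within 0.12 rad of the world axes.
- tray_blue: bright blue parts tray, fixed to the table: 116 mm along its own x, 180 mm along its own y, 14 mm high, walls and floor 4 mm thick (inside 108 x 172 mm, floor 4 mm above the table). Origin: centre of its underside; x and y in the table plane, z up. Yaw within 0.12 rad of the world axes.
- prototype: finished speaker, navy-blue dome 56 mm in diameter, 70 mm high, about 300 g; not to be moved. Origin: centre of its underside, z up. Stands loose on the table.
- tape_roll: roll of green tape with a cardboard core lying flat: 60 mm in diameter, 24 mm high, about 120 g; not to be moved. Origin: centre of its underside, z up. Stands loose on the table.

How it is judged:
At the end, for the whole second after the job is handed in: Both domes are in the orange tray, both dark rings in the white tray and the driver in the blue tray: each centre inside the tray's walls, underside within 5 mm of the tray floor, upright to 0.12 rad (7 degrees), released and at rest (x of dome_tall in the frame of tray_orange between -0.054 and 0.054 m and y of dome_tall in the frame of tray_orange between -0.086 and 0.086 m and z of each of dome_tall, dome_low in the frame of tray_orange below 0.009 m and angle between each of dome_tall, dome_low, collar_wide, collar_narrow, driver's own z axis and vertical below 0.12 rad and linear speed of each of dome_tall, dome_low, collar_wide, collar_narrow, driver below 0.02 m/s and angular speed of each of dome_tall, dome_low, collar_wide, collar_narrow, driver below 0.2 rad/s and contact force between each of dome_tall, dome_low, collar_wide, collar_narrow, driver and the fingers below 0.05 N and x of dome_low in the frame of tray_orange between -0.054 and 0.054 m and y of dome_low in the frame of tray_orange between -0.086 and 0.086 m and x of collar_wide in the frame of tray_white between -0.054 and 0.054 m and y of collar_wide in the frame of tray_white between -0.086 and 0.086 m and z of each of collar_wide, collar_narrow in the frame of tray_white below 0.009 m and x of collar_narrow in the frame of tray_white between -0.054 and 0.054 m and y of collar_narrow in the frame of tray_white between -0.086 and 0.086 m and x of driver in the frame of tray_blue between -0.054 and 0.054 m and y of driver in the frame of tray_blue between -0.086 and 0.086 m and z of driver in the frame of tray_blue below 0.009 m); the robot touches nothing.
It fails at once if the finished navy-blue speaker is moved by more than 20 mm (distance of prototype from where it was at the start of the episode above 0.02 m).
It fails at once if the tape roll is moved by more than 20 mm (distance of tape_roll from where it was at the start of the episode above 0.02 m).
It also fails if it takes over 112 s, if anything falls off the work surface, if the arm or the gripper's body presses on something with over 40 N, if the wrist force passes 120 N, or if a joint passes its speed limit or range.

## Working session

There is one attempt and no reset: what is moved stays moved. The work goes in short steps, each a Python script; the robot and the scene stay as the last script left them, time stands still between calls to the robot, and variables do not carry over. Pictures are saved under pics/ and viewed, at most 14 in all, crops included, and the job is handed in when it is done.

```bash
mkdir -p pics; python3 - <<'E'
from workcell import robot
import cv2,numpy as np
for n in("top","side"):
    c=robot.capture(n);cv2.imwrite(f"pics/{n}0.png",c["img"][:,:,::-1]);print(n,c["camera_matrix"].tolist(),np.round(c["pose"],4).tolist())
print(robot.current_time(),robot.current_ee_rot())
E
```

```text
top [[482.41372712557103, 0.0, 323.13127504486374], [0.0, 482.41372712557103, 200.5681929555697], [0.0, 0.0, 1.0]] [[-0.0053, -0.9888, 0.1493, 0.3348], [-1.0, 0.0056, 0.0013, -0.0022], [-0.0021, -0.1493, -0.9888, 0.9931], [0.0, 0.0, 0.0, 1.0]]
side [[456.1350063676542, 0.0, 323.62108522197894], [0.0, 456.1350063676542, 202.76492613362512], [0.0, 0.0, 1.0]] [[0.9818, -0.1353, 0.1334, 0.3485], [-0.1895, -0.7466, 0.6378, -0.6536], [0.0133, -0.6514, -0.7586, 0.8326], [0.0, 0.0, 0.0, 1.0]]
0.1 [-3.00460124e-05  1.35982259e-01  9.90711007e-01 -7.24846297e-04]
```

View pics/top0.png

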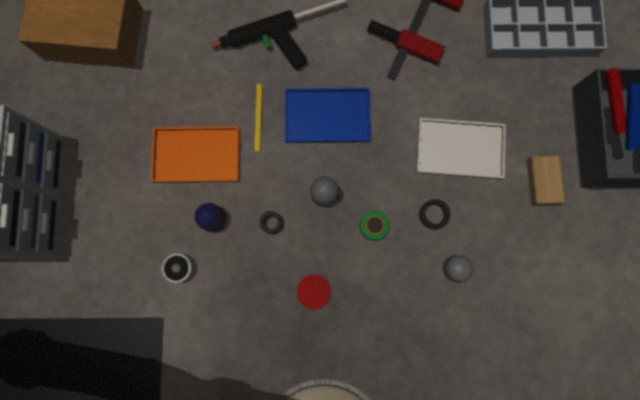

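View pics/side0.png

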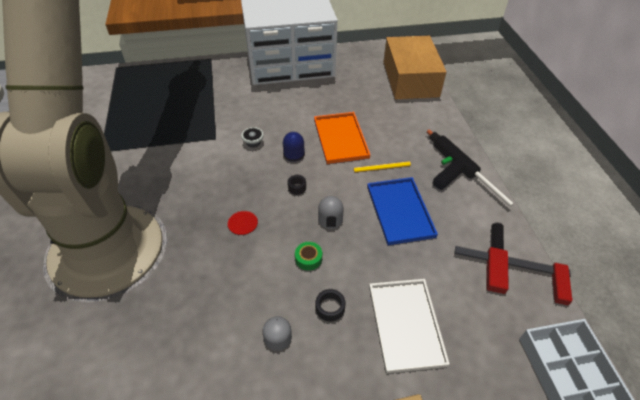

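The top view shows the driver at (177,267), navy speaker (210,217), narrow ring (272,222), tall dome (325,191), tape (375,225), wide ring (434,214) and low dome (459,268). The orange, blue and white trays are at (196,155), (328,116) and (461,149). The side view shows the same layout.

```bash
cat > vis.py <<'E'
import cv2,numpy as np
def cast(c,px,z):
    px=np.atleast_2d(px).astype(float);K=c["camera_matrix"];T=c["pose"]
    d=np.c_[px,np.ones(len(px))]@np.linalg.inv(K).T@T[:3,:3].T
    o=T[:3,3];return (o+d*((z-o[2])/d[:,2])[:,None])[:,:2]
E
python3 - <<'E'
from workcell import robot
import cv2,numpy as np
from vis import cast
c=robot.capture("top");im=c["img"];big=im[:,:,::-1].copy()
hsv=cv2.cvtColor(im,cv2.COLOR_RGB2HSV)
S={"orange":(196,155),"blue":(328,116),"white":(461,149)}
for n,s in S.items():
    m=(hsv[...,1]>120)&(hsv[...,2]>80) if n!="white" else im.min(2)>130
    k,l=cv2.connectedComponents(cv2.morphologyEx(m.astype(np.uint8),cv2.MORPH_CLOSE,np.ones((5,5))))
    ct=cv2.findContours((l==l[s[1],s[0]]).astype(np.uint8),0,2)[0][0]
    cv2.drawContours(big,[ct],-1,(0,255,0),1)
    w=cast(c,ct[:,0]+0.0,0.010);print(n,cv2.minAreaRect((w*1000).astype(np.float32)))
g=cv2.GaussianBlur(im,(0,0),1).astype(float).mean(2)
O={"driver":(177,267,.028),"narrow":(272,222,.013),"tall":(325,191,.019),"wide":(434,214,.013),"low":(459,268,.015),"navy":(210,217,.02)}
for n,(u,v,z) in O.items():
    r=24;p=g[v-r:v+r+1,u-r:u+r+1];e=np.r_[p[0],p[-1],p[:,0],p[:,-1]]
    bg=np.median(e)
    m=(p<bg-20) if n in("narrow","wide","navy") else (p>bg+14)
    m=cv2.morphologyEx(m.astype(np.uint8),cv2.MORPH_OPEN,np.ones((2,2)))
    ct=max(cv2.findContours(m,0,2)[0],key=cv2.contourArea)+np.array([u-r,v-r])
    ct=cv2.convexHull(ct);cv2.drawContours(big,[ct],-1,(0,0,255),1)
    el=cv2.fitEllipse(ct);w=cast(c,el[0],z)[0]
    print(n,bg,np.round(el[0],1),np.round(el[1],1),np.round(w,4))
cv2.imwrite("pics/seg.png",cv2.resize(big[80:300,140:540],None,fx=2,fy=2,interpolation=0))
for q in([0,.70711,.70711,0],[0,.70711,-.70711,0]):
  for p in([.36,.3,.05],[.36,-.28,.05],[.65,0,.05],[.6,.26,.05],[.6,-.28,.05]):
    j=robot.inverse_kinematics(p,q);print(p,None if j is None else np.round(j,2))
E
```

```text
orange ((583.9334716796875, 267.00738525390625), (120.0574951171875, 184.3512420654297), 0.5171470046043396)
blue ((668.8814697265625, -10.824729919433594), (116.69451904296875, 179.2861328125), 0.37054312229156494)
white ((590.916015625, -287.347412109375), (170.69198608398438, 105.54120635986328), 85.40874481201172)
driver 79.33333333333333 [175.5 268.9] [27.4 31.9] [0.3452 0.2923]
narrow 76.66666666666667 [272.5 223.6] [22.6 25.2] [0.4359 0.1025]
tall 74.33333333333333 [324.1 189.6] [5.9 6.6] [ 0.5045 -0.003 ]
wide 77.33333333333333 [435.3 215. ] [30.7 31.8] [ 0.4517 -0.2302]
low 76.66666666666667 [459.1 269. ] [6.4 8.2] [ 0.342  -0.2731]
navy 77.33333333333333 [212.9 218.6] [29.  36.7] [0.446  0.2229]
[0.36, 0.3, 0.05] [-0.93  0.57  0.17  2.31 -0.32  0.29 -0.49]
[0.36, -0.28, 0.05] [ 0.18  0.62  0.53  2.35 -0.91  0.38  1.5 ]
[0.65, 0, 0.05] [-0.25  0.71  0.25  1.9  -0.3   0.57  0.2 ]
[0.6, 0.26, 0.05] [-0.64  0.71  0.23  1.89 -0.27  0.57 -0.24]
[0.6, -0.28, 0.05] [ 0.22  0.71  0.21  1.87 -0.25  0.58  0.58]
[0.36, 0.3, 0.05] [-0.55  0.58 -0.37  2.29  0.58  0.37  1.72]
[0.36, -0.28, 0.05] [ 0.18  0.62  0.53  2.35 -0.91  0.38 -1.64]
[0.65, 0, 0.05] [ 0.23  0.74 -0.49  1.87  0.53  0.67  2.56]
[0.6, 0.26, 0.05] [-0.19  0.74 -0.47  1.86  0.52  0.67  2.17]
[0.6, -0.28, 0.05] [-0.17  0.91  0.92  1.9  -0.98  0.86 -1.87]
```

View pics/seg.png

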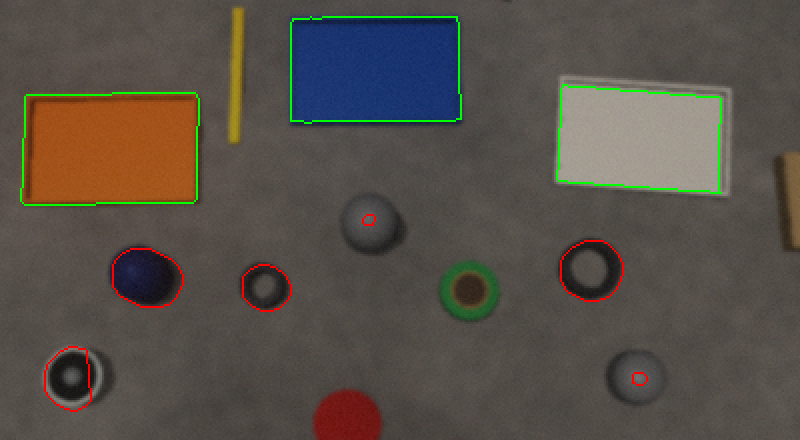

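```bash
cat > job.py <<'E'
from workcell import robot
import numpy as np
from scipy.spatial.transform import Rotation as R
from vis import cast
H=.15
TR={"orange":((.584,.267),.009),"blue":((.669,-.011),.006),"white":((.595,-.290),-.08)}
def quat(yaw):
    q=(R.from_euler('z',yaw)*R.from_matrix([[0,1,0],[1,0,0],[0,0,-1]])).as_quat();return q[[3,0,1,2]]
def pick(xy,z,force=40):
    robot.move_gripper(.085)
    robot.reach([*xy,H],quat(0))
    robot.move_straight([*xy,z],.15)
    robot.move_gripper(.0,force)
    w=robot.current_grip_width()
    robot.move_straight([*xy,H],.15)
    robot.pause(.2)
    print("picked",np.round(w,4),np.round(robot.current_grip_width(),4),np.round(robot.current_finger_force(),1),"F",np.round(robot.current_ft_force(),2),"t",robot.current_time())
def place(tray,dy,z):
    c,yaw=TR[tray];p=np.array(c)+np.array([-np.sin(yaw),np.cos(yaw)])*dy
    robot.reach([*p,H],quat(yaw))
    robot.move_straight([*p,z+.02],.15);robot.move_straight([*p,z+.0045],.04)
    robot.move_gripper(robot.current_grip_width()+.014);robot.pause(.15)
    robot.move_straight([*p,H],.15)
    print("placed",np.round(p,3),robot.current_time())
E
python3 - <<'E'
from job import *
c=robot.capture("top")
for u,z in(((176.5,269),.028),((325.3,192),.019),((458,268.5),.015)):print(cast(c,u,z)[0])
xy=cast(c,(176.5,269),.028)[0]
pick(xy,.004,60)
import cv2
cv2.imwrite("pics/d1.png",robot.capture("wrist")["img"][:,:,::-1])
E
```

```text
[0.34498465 0.29035568]
[ 0.49958681 -0.00552221]
[ 0.3430904 -0.2708698]
picked 0.0001 -0.0003 0.0 F [-0.14  0.08 -0.04] t 5.2417
```

View pics/d1.png

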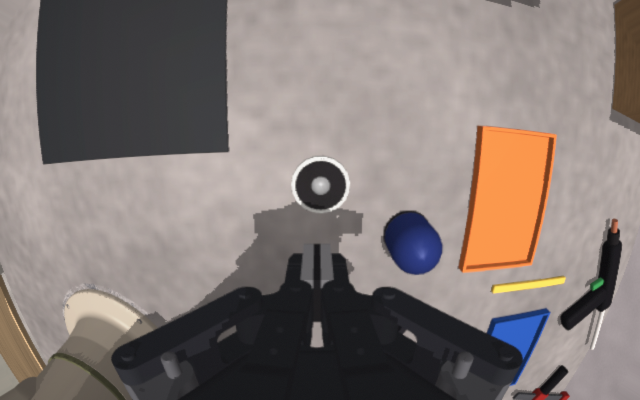

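The gripper closed on nothing. The wrist view shows the driver still upright at (320,184), ahead of the fingers at about (317,250), so I'll locate it by casting wrist rays.

```bash
cat >> vis.py <<'E'
from scipy.spatial.transform import Rotation as _R
def wcast(c,p,q,px,z):
    K=c["camera_matrix"];M=np.array(c["mount"]);px=np.atleast_2d(px).astype(float)
    d=(px-K[:2,2])/K[0,0];r=np.linalg.norm(d,axis=1)+1e-12
    ray=np.c_[d/r[:,None]*np.sin(r)[:,None],np.cos(r)]
    Rw=_R.from_quat(np.array(q)[[1,2,3,0]]).as_matrix()
    o=Rw@M[:3,3]+p;ray=ray@M[:3,:3].T@Rw.T
    return (o+ray*((z-o[2])/ray[:,2])[:,None])[:,:2]
E
python3 - <<'E'
from job import *
from vis import *
p,q=robot.current_ee_pos(),robot.current_ee_rot();c=robot.capture("wrist")
print(p,q);print(c["camera_matrix"].tolist(),np.round(c["mount"],3).tolist())
for u,z in(((320.5,184),.028),((412,243),.03),((508,198),.008)):print(wcast(c,p,q,u,z))
t=robot.capture("top");cv2.imwrite("pics/t1.png",t["img"][:,:,::-1])
E
```

```text
[0.3448812  0.29004884 0.14943726] [ 1.20952068e-04  7.07205209e-01  7.07008084e-01 -5.89518125e-04]
[[309.70691628693146, 0.0, 316.5969584481208], [0.0, 309.70691628693146, 200.3768278778381], [0.0, 0.0, 1.0]] [[0.0, -0.954, -0.301, 0.077], [1.0, 0.0, 0.001, 0.001], [-0.001, -0.301, 0.954, -0.175], [0.0, 0.0, 0.0, 1.0]]
[[0.34947322 0.29039614]]
[[0.44920429 0.22551708]]
[[0.58086163 0.27016636]]
```

View pics/t1.png

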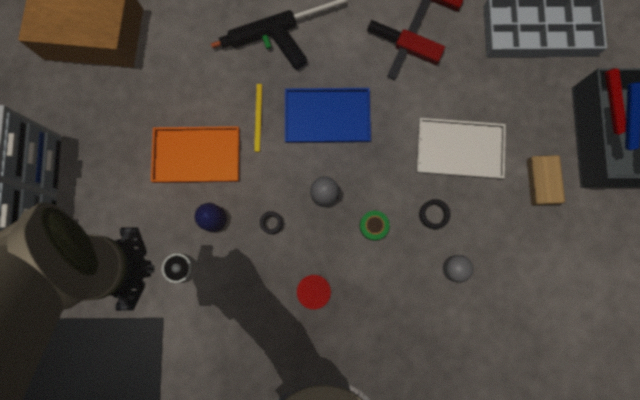

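The wrist view agrees with the top view: the driver is still at about (0.347, 0.290) and has not moved. I'll retry one stage at a time to find out why the close missed.

```bash
python3 - <<'E'
from job import *
import cv2
r=lambda s:print(s,np.round(robot.current_ee_pos(),4),"w",np.round(robot.current_grip_width(),4),"ff",np.round(robot.current_finger_force(),1),"F",np.round(robot.current_ft_force(),1),"t",robot.current_time())
r("start");robot.move_gripper(.085);r("open")
robot.move_straight([.347,.290,.004],.12);r("down")
cv2.imwrite("pics/w2.png",robot.capture("wrist")["img"][:,:,::-1])
robot.move_gripper(.05,60);r("close .05");
E
```

```text
start [0.345  0.2902 0.1496] w -0.0003 ff 0.0 F [0.2 0.2 0.6] t 5.3917
open [0.345  0.2904 0.15  ] w 0.0852 ff 0.0 F [ 0.5 -0.4  0.4] t 6.175
down [0.3472 0.2902 0.0044] w 0.085 ff 0.0 F [0.3 0.2 0.2] t 7.5417
close .05 [0.347  0.2901 0.0041] w 0.05 ff 0.0 F [-0.5 -0.2  0. ] t 8.0333
```

View pics/w2.png

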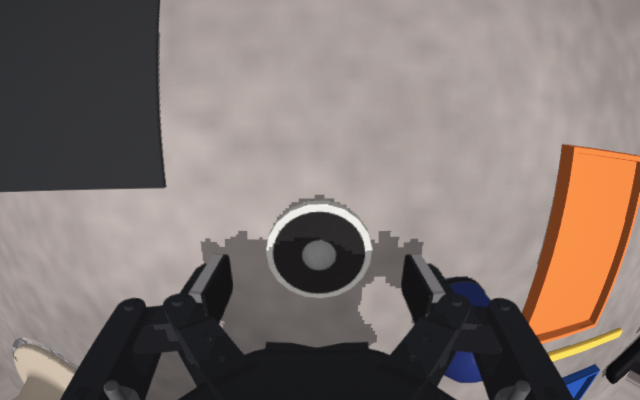

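The driver sits at the fingertips' image row, (319,252), yet nothing is touched. I'll look at the current state, with the fingers at 50 mm.

```bash
python3 - <<'E'
from job import *
from vis import *
p,q=robot.current_ee_pos(),robot.current_ee_rot();c=robot.capture("wrist");a=c["img"]
s=robot.capture("side")["img"][60:260,150:400]
cv2.imwrite("pics/w3.png",np.vstack([a[150:400,120:520],cv2.resize(s,(400,320),interpolation=cv2.INTER_CUBIC)])[:,:,::-1])
print(wcast(c,p,q,(319,252),.028))
E
```

```text
[[0.34905743 0.28989883]]
```

View pics/w3.png

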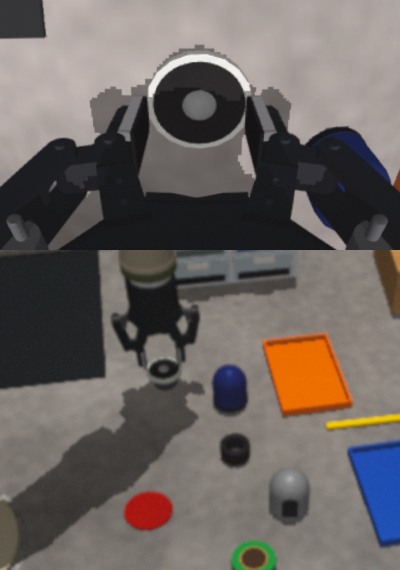

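The fingers look as if they end at or above the driver's rim, around side pixels (244,132) and (264,130). I'll check the actual tip height against the projection of the nominal TCP.

```bash
python3 - <<'E'
from job import *
import cv2
c=robot.capture("side");K=c["camera_matrix"];T=np.linalg.inv(c["pose"])
for x in(.320,.347,.374):
  for z in(.0,.02,.04,.06):
    v=K@(T@[x,.29,z,1])[:3];print(x,z,np.round(v[:2]/v[2],1))
cv2.imwrite("pics/s4.png",cv2.resize(c["img"][80:170,200:300],None,fx=6,fy=6,interpolation=cv2.INTER_CUBIC)[:,:,::-1])
E
```

```text
0.32 0.0 [242.8 144.1]
0.32 0.02 [241.9 138.4]
0.32 0.04 [240.9 132.7]
0.32 0.06 [240.  126.7]
0.347 0.0 [252.8 142.9]
0.347 0.02 [252.  137.2]
0.347 0.04 [251.2 131.5]
0.347 0.06 [250.4 125.6]
0.374 0.0 [262.8 141.7]
0.374 0.02 [262.2 136.1]
0.374 0.04 [261.5 130.3]
0.374 0.06 [260.8 124.4]
```

View pics/s4.png

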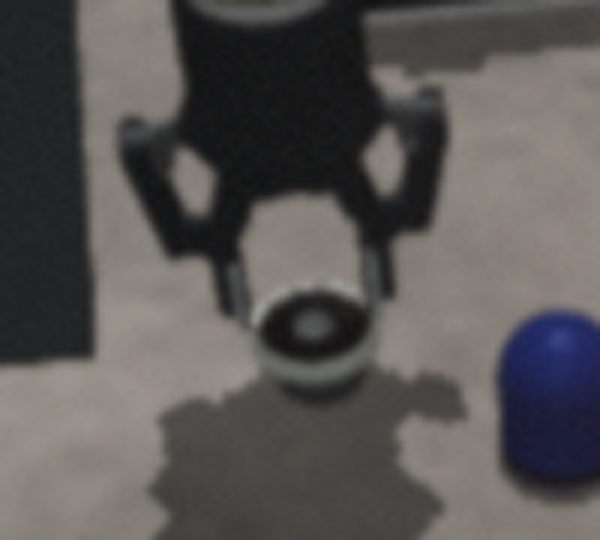

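Calibrated against the side view, the fingertips are at z ≈ 0.04 while the TCP reads 0.004. The real fingers therefore end about 35 mm short of the stated TCP, and the first close went over the top of the driver. I'll measure the offset with a gentle guarded touch on bare table.

```bash
python3 - <<'E'
from job import *
robot.move_gripper(.085);robot.move_straight([.347,.29,.1],.2);robot.move_gripper(0)
x=[.43,.33]
robot.reach([*x,.06],quat(0))
robot.move_straight([*x,-.015],.1);f0=robot.current_ft_force()[2]
z=-.015
while z>-.045:
    z-=.0015;robot.move_straight([*x,z],.03)
    f=robot.current_ft_force()[2];print(round(z,4),round(float(robot.current_ee_pos()[2]),4),round(float(f),1))
    if f-f0>4:break
robot.move_straight([*x,.06],.15);print(robot.current_time())
E
```

```text
-0.0165 -0.0161 -0.0
-0.018 -0.018 0.4
-0.0195 -0.0196 0.3
-0.021 -0.0211 -0.4
-0.0225 -0.0226 -0.3
-0.024 -0.0241 -0.7
-0.0255 -0.0256 0.4
-0.027 -0.0271 0.6
-0.0285 -0.0286 0.7
-0.03 -0.0301 -0.4
-0.0315 -0.0313 5.3
14.9167
```

The shut fingertips actually end 31 mm above the commanded TCP. I'll apply that correction and pick the driver.

```bash
sed -i 's/^H=.15/H=.115; TIP=.031/; s/\[\*xy,z\]/[*xy,z-TIP]/; s/z+\.02\]/z+.02-TIP]/; s/z+\.0045\]/z+.0045-TIP]/' job.py
cat > chk.py <<'E'
from job import *
import cv2
def snap(n):cv2.imwrite(f"pics/{n}.png",cv2.resize(robot.capture("side")["img"][80:360,200:480],None,fx=2,fy=2)[:,:,::-1])
E
python3 - <<'E'
from chk import *
pick([.347,.290],.004,60)
if robot.current_grip_width()>.05: place("blue",0,.004)
snap("c1")
E
```

```text
Traceback (most recent call last):
  File "job.py", line 12, in pick
    robot.move_straight([*xy,z-TIP],.15)
    ~~~~~~~~~~~~~~~~~~~^^^^^^^^^^^^^^^^^
workcell.IKError: the arm cannot follow that straight line within its joint ranges
```

```bash
python3 - <<'E'
from job import *
for xy in([.347,.29],[.343,-.271]):
  for y in np.deg2rad([-150,-120,-90,-60,-30,0,30,60,90,120,150,180]):
    a=[robot.inverse_kinematics([*xy,z],quat(y)) for z in(.115,.05,-.027)]
    print(xy,round(np.rad2deg(y)),*[None if j is None else np.round(j,2).tolist() for j in a[::2]])
E
```

```text
[0.347, 0.29] -150 [-1.5, 0.67, 1.07, 2.33, -0.97, 0.72, -2.31] [-0.12, 0.99, -1.11, 2.33, 1.39, 0.87, 1.43]
[0.347, 0.29] -120 [-1.43, 0.59, 0.93, 2.32, -0.87, 0.63, -1.92] [-0.12, 0.99, -1.11, 2.33, 1.39, 0.87, 1.95]
[0.347, 0.29] -90 [-1.35, 0.53, 0.77, 2.32, -0.74, 0.55, -1.56] [-0.12, 0.99, -1.11, 2.33, 1.39, 0.87, 2.47]
[0.347, 0.29] -60 [-1.25, 0.49, 0.61, 2.31, -0.6, 0.49, -1.2] None
[0.347, 0.29] -30 [-1.15, 0.46, 0.46, 2.31, -0.45, 0.46, -0.85] [-0.69, 0.72, -0.19, 2.36, 1.04, 0.14, -2.4]
[0.347, 0.29] 0 [-1.04, 0.43, 0.3, 2.3, -0.3, 0.44, -0.5] [-0.69, 0.72, -0.19, 2.36, 1.04, 0.14, -1.87]
[0.347, 0.29] 30 [-0.93, 0.42, 0.15, 2.3, -0.14, 0.43, -0.14] [-0.69, 0.72, -0.19, 2.36, 1.04, 0.14, -1.35]
[0.347, 0.29] 60 [-0.81, 0.42, -0.01, 2.29, 0.01, 0.43, 0.21] [-0.69, 0.72, -0.19, 2.36, 1.04, 0.14, -0.83]
[0.347, 0.29] 90 [-0.7, 0.42, -0.17, 2.28, 0.16, 0.45, 0.58] [-0.73, 0.71, -0.13, 2.37, 0.9, 0.11, -0.16]
[0.347, 0.29] 120 [-0.58, 0.43, -0.33, 2.28, 0.3, 0.47, 0.95] [-0.69, 0.72, -0.19, 2.36, 1.04, 0.14, 0.22]
[0.347, 0.29] 150 [-0.46, 0.45, -0.48, 2.27, 0.43, 0.51, 1.33] 
[... 649 characters left out ...]
2, -0.06, 0.41, 0.6] [0.67, 0.71, -0.19, 2.4, 1.26, 0.13, -0.73]
[0.343, -0.271] 30 [0.6, 0.41, -0.08, 2.32, 0.08, 0.42, 0.98] [0.67, 0.71, -0.19, 2.4, 1.26, 0.13, -0.21]
[0.343, -0.271] 60 [0.7, 0.41, -0.22, 2.31, 0.21, 0.44, 1.36] [0.67, 0.71, -0.19, 2.4, 1.26, 0.13, 0.32]
[0.343, -0.271] 90 [0.95, 0.45, -0.56, 2.3, 0.49, 0.51, 1.57] [0.72, 0.72, -0.26, 2.39, 1.3, 0.17, 0.79]
[0.343, -0.271] 120 [1.2, 0.55, -0.93, 2.28, 0.76, 0.65, 1.8] [0.66, 0.71, -0.17, 2.4, 1.24, 0.12, 1.38]
[0.343, -0.271] 150 [1.04, 0.48, -0.68, 2.29, 0.59, 0.55, 2.52] [0.72, 0.72, -0.27, 2.39, 1.31, 0.18, 1.84]
[0.343, -0.271] 180 [1.38, 0.72, -1.27, 2.27, 0.95, 0.88, 2.61] [1.24, 0.99, -1.1, 2.36, 1.41, 0.86, 2.22]
```

Reaching that low this close in is limited by joint 6, so the elbow has to swing out. The IK does that at other gripper yaws, so I'll try yaw −120° and then −150° for the driver.

```bash
python3 - <<'E'
s=open('job.py').read()
s=s.replace("def pick(xy,z,force=40):","def pick(xy,z,force=40,yaws=(0,)):")
s=s.replace("""    robot.reach([*xy,H],quat(0))
    robot.move_straight([*xy,z-TIP],.15)
""","""    for y in yaws:
        robot.reach([*xy,H],quat(np.deg2rad(y)))
        try: robot.move_straight([*xy,z-TIP],.15);break
        except robot.IKError: print("no line at yaw",y,np.round(robot.current_joints(),2))
    else: raise SystemExit("no pick")
""")
open('job.py','w').write(s)
E
python3 - <<'E'
from chk import *
pick([.347,.290],.004,60,(-120,-150))
if robot.current_grip_width()>.05: place("blue",0,.004)
snap("c1")
E
```

```text
no line at yaw -120 [-1.43  0.59  0.93  2.32 -0.87  0.62 -1.92]
no line at yaw -150 [-1.5   0.67  1.08  2.33 -0.98  0.72 -2.3 ]no pick
```

```bash
python3 - <<'E'
from job import *
print(robot.current_time())
for y in(-150,-120,30):
 for z in(.09,.06,.03,0,-.015,-.027):
  j=robot.inverse_kinematics([.347,.29,z],quat(np.deg2rad(y)));print(y,z,None if j is None else np.round(j,2))
E
```

```text
18.1667
-150 0.09 [-1.44  0.68  0.97  2.35 -1.03  0.64 -2.28]
-150 0.06 [-1.3   0.65  0.72  2.36 -1.03  0.48 -2.33]
-150 0.03 [-1.06  0.62  0.35  2.36 -0.84  0.27 -2.57]
-150 0 [-0.12  0.92 -1.11  2.32  1.3   0.83  1.5 ]
-150 -0.015 [-0.93  0.7   0.16  2.37 -0.94  0.13 -2.49]
-150 -0.027 [-0.12  0.99 -1.11  2.33  1.39  0.87  1.43]
-120 0.09 [-1.39  0.63  0.87  2.34 -0.96  0.58 -1.84]
-120 0.06 [-1.3   0.65  0.72  2.36 -1.03  0.48 -1.8 ]
-120 0.03 [-1.06  0.62  0.35  2.36 -0.84  0.27 -2.05]
-120 0 [-0.94  0.67  0.17  2.37 -0.74  0.15 -2.16]
-120 -0.015 [-0.93  0.7   0.16  2.37 -0.94  0.13 -1.96]
-120 -0.027 [-0.12  0.99 -1.11  2.33  1.39  0.87  1.95]
30 0.09 [-0.55  0.49 -0.37  2.29  0.43  0.42 -0.75]
30 0.06 [-0.55  0.55 -0.38  2.32  0.56  0.36 -0.89]
30 0.03 [-0.69  0.59 -0.19  2.34  0.45  0.24 -0.76]
30 0 [-0.69  0.66 -0.19  2.35  0.69  0.18 -1.  ]
30 -0.015 [-0.69  0.69 -0.19  2.36  0.87  0.16 -1.18]
30 -0.027 [-0.69  0.72 -0.19  2.36  1.04  0.14 -1.35]
```

Joint 5's lower limit blocks the positive-elbow side, while the negative-elbow branch looks continuous. I'll start from there.

```bash
python3 - <<'E'
from chk import *
robot.set_joints([-.46,.45,-.48,2.27,.43,.51,1.33])
pick([.347,.290],.004,60,(120,90,60,30,150))
if robot.current_grip_width()>.05: place("blue",0,.004)
snap("c1")
E
```

```text
no line at yaw 120 [-0.57  0.43 -0.33  2.27  0.31  0.47  0.94]
no line at yaw 90 [-0.68  0.42 -0.19  2.28  0.18  0.45  0.57]
no line at yaw 60 [-0.8   0.42 -0.04  2.29  0.04  0.44  0.2 ]
no line at yaw 30 [-0.91  0.42  0.11  2.29 -0.11  0.43 -0.17]
no line at yaw 150 [-0.44  0.46 -0.51  2.27  0.45  0.51  1.31]no pick
```

```bash
python3 - <<'E'
from chk import *
robot.set_joints([.02,.72,-1.2,2.27,.95,.88,.7])
print(np.round(robot.current_ee_pos(),3),robot.current_time())
pick([.347,.290],.004,60,(150,120))
if robot.current_grip_width()>.05: place("blue",0,.004)
snap("c1")
E
```

```text
[0.354 0.254 0.101] 25.2667
picked 0.0558 0.0554 63.7 F [ 0.39 -0.52 -1.79] t 28.5583
placed [ 0.669 -0.011] 33.1917
```

View pics/c1.png

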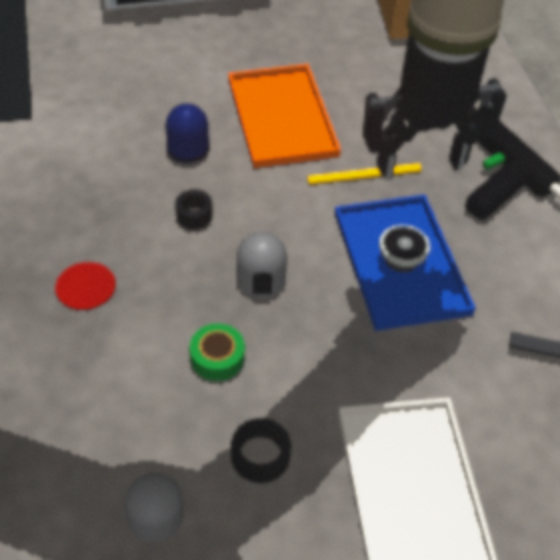

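The driver is placed flat in the blue tray, at crop (405,246). I'll use the same elbow-out approach for both rings.

```bash
cat >> job.py <<'E'
def go(xy,z,tray,dy,yaws,force,wmin):
    h=np.arctan2(xy[1],xy[0]);robot.set_joints([.02+.622-h,.72,-1.2,2.27,.95,.88,.7])
    pick(xy,z,force,yaws)
    if robot.current_grip_width()<wmin: raise SystemExit("missed")
    place(tray,dy,z)
E
python3 - <<'E'
from chk import *
go([.436,.1025],.002,"white",.045,(128,110,150),40,.035)
go([.4517,-.2302],.002,"white",-.042,(90,70,110),40,.05)
snap("c2")
E
```

```text
picked 0.044 0.0436 40.7 F [-0.55 -0.44 -0.3 ] t 37.8
placed [ 0.599 -0.245] 42.275
picked 0.0595 0.0591 43.0 F [-0.21  1.12  0.14] t 46.8
placed [ 0.592 -0.332] 50.9333
```

View pics/c2.png

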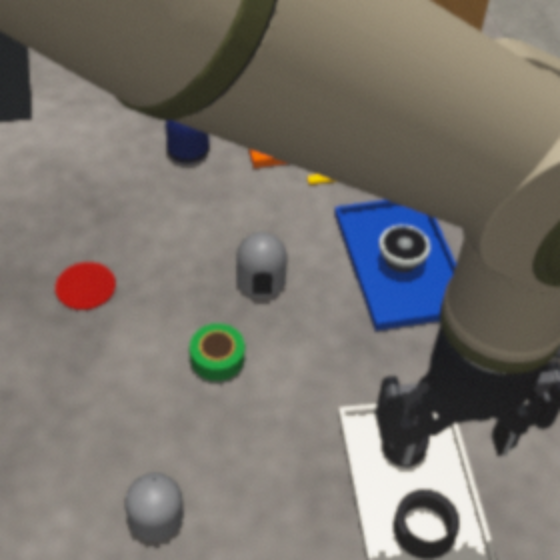

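The wide ring is in the white tray, and the narrow ring is partly hidden behind a finger at (405,448). Next are the domes.

```bash
python3 - <<'E'
from chk import *
go([.343,-.271],.002,"orange",-.043,(75,95,55),40,.045)
go([.4996,-.0055],.006,"orange",.043,(114,95,130),40,.05)
robot.reach([.5,.45,.25],quat(0));print(robot.current_time())
a=robot.capture("top")["img"][80:300,130:530];cv2.imwrite("pics/c3.png",cv2.resize(a,None,fx=2,fy=2)[:,:,::-1])
snap("c4")
E
```

```text
picked 0.0523 0.0526 41.9 F [ 0.09 -0.82  0.37] t 55.3417
placed [0.584 0.224] 60.3667
picked 0.0565 0.0567 42.6 F [-0.58  0.71 -0.23] t 65.3583
placed [0.584 0.31 ] 70.0667
70.925
```

View pics/c3.png

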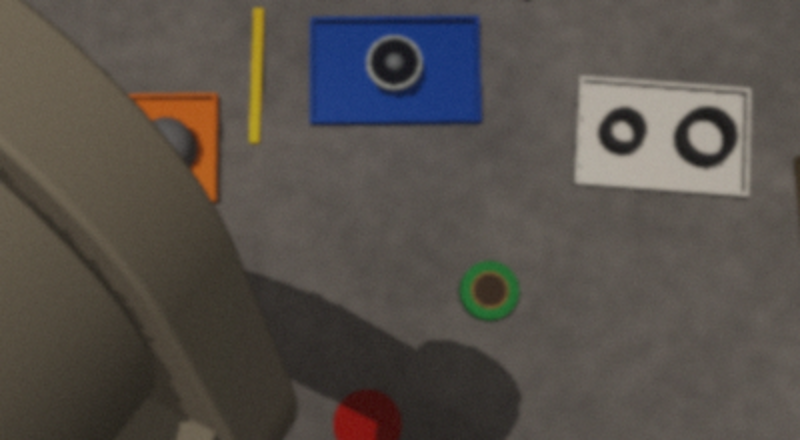

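View pics/c4.png

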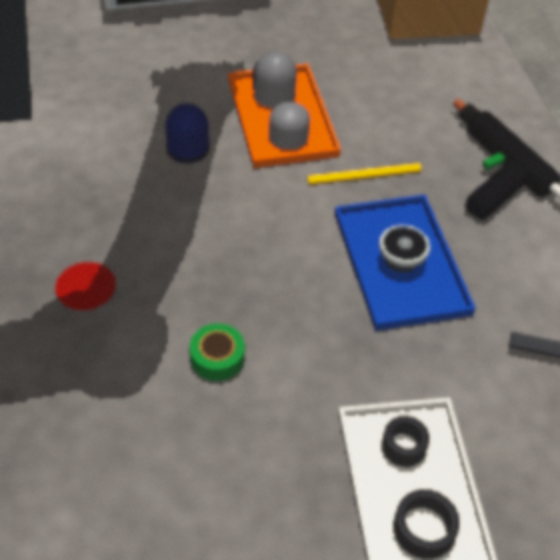

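The side view shows both domes upright in the orange tray, at (275,80) and (289,125). The driver is in the blue tray and both rings lie flat in the white tray. The tape and navy speaker have not moved.

```bash
python3 -c "
from workcell import robot
robot.pause(.3);print(robot.hand_in(),robot.current_time())"
```

```text
the job is handed in; nothing more can be done
the job is handed in; nothing more can be done
```

I handed the job in after about 71 s of the 112 s limit: both domes are in the orange tray, both rings in the white tray and the driver in the blue tray, all looking upright and flat in the last pictures, with the navy speaker and tape roll where they were; no verdict was returned.

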